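# Open the quick-release drill vice

## Robot

A 6-joint arm with a two-finger parallel gripper is mounted at the origin on the work surface. World frame = base frame: x ahead of the robot, y to its left, z up, the work surface at z = 0. Lengths are in m, angles in rad, forces in N, time in s.
With the tool pointing down it reaches from about 0.425 to 0.95 m from the base axis. Payload 3.5 kg.
Tool frame: the origin (TCP) lies at the very end of the fingers, on their centre line; the grasp point (between the pads) lies 19 mm behind it (grip_depth is the distance from the TCP to the grasp point, in m); x points along the fingers, z is the direction in which the jaws open and shut, and the axes are right-handed (so a half turn about x gives the same grasp; the last joint's range is limited). The gripper opens to 85 mm and grips with 20 to 120 N. Pads are 22 mm wide; open, the fingers measure 114 mm over their backs; the gripper's body (76 mm by 85 mm) begins 54 mm behind the grasp point. The pads swing forward as they close: fully open they stand 13 mm farther back than shut.
Start: joints at [1.093, 0.286, 1.577, -0, 1.279, -0.15], TCP at [0.217, 0.639, 0.231] pointing down, gripper open.
Joint ranges: [-2.77, 2.77], [-0.9, 2.22], [0.21, 2.48], [-1.53, 4.67], [0.24, 2.81], [-2.84, 2.84]. Speed limits (rad/s): [2.79, 2.79, 3.14, 3.14, 3.14, 3.14].

## Interface

Orientations are given as a unit quaternion [x, y, z, w].
In Python, from plant import get_state, read_camera, calibration, sign_off, recognise, grip_depth gives the robot as it stands. The module is installed in compiled form; this text tells all that it offers.
- The arm moves only by the tool servo_tool, never from a script. Its argument "deltas" is a list that holds one entry, the list of rows, each a list of 4 numbers: the shift along the world's x, y, z scaled (see below), then the turn about the world's z scaled (see below). In form: [[[tx, ty, tz, spin], ...]]. A call has exactly 5 rows; each row is the pose to reach, as a shift and turn from the pose commanded when the call began; what a row does not reach only later rows make up. The controller multiplies each number of a shift by 10 cm and each number of a turn by 90 degrees. A row lasts 1/10 s, in which the tool goes at most 50 mm and 8.59 degrees, less where a joint would pass 70% of its speed; a pose out of reach is approached as far as the arm can. A call with a number of a shift or a turn outside -1 to 1 is refused whole. A call with a gripper value outside its range is refused whole. "claw" is the gripper's target within -1 to 1 (fully open at 1, half-way at 0, shut at -1), set as the call begins (left out, the last holds). The fingers move at their own pace and stop on an object; "force" is the grip in N (left out, the last holds). Time passes only in rows, so rows that repeat a pose let the fingers close, or fill a call up. It gives the time, the measured TCP pose, the force and the opening at its end, in the units of the state.
- get_state(): the state, without advancing time (a new reading comes with each control period).
- read_camera(name): name is "scene" or "side" or "wrist"; returns the picture (400x640x3 uint8, blue, green, red); there is no depth.
- calibration(name): a dict with "intrinsics" (3x3 intrinsics, pixels), "R" (3x3) and "t" (3): a world point X has camera coordinates R X + t; the wrist camera has in their place "T_tool_cam" (4x4, takes a point from camera to tool coordinates, whose origin is the TCP and whose axes are the tool frame's). Camera axes: x right, y down, z forward; pixel columns grow to the right and rows downward; lengths in m; the calibration is good to about 2 mm. A picture is of the moment at which its call begins: read the wrist's pose just before it. calibration takes no time and is no camera call.
- sign_off(): hands the job in, once; it reports no verdict.
Trained networks look in the newest picture that a camera, given by its name, has taken for a name from the list of things; names that differ only in an ending like _2 or _b are one class to them, and where a whole thing is asked for, a point or a joint stands for the part that bears it (a point fixed in the world has none). Each returns a list of dicts, best first, with "p" (0 to 1); they miss things now and then, are a little off and sometimes report something else, mostly with a low value. They report only what shows in the picture. A call takes as long as a camera call. They do not tell look-alikes from the thing itself.
- recognise(camera, query): "at" ([x, y, z] in m, in world coordinates, good to about 4 mm: the middle of the surface that is visible of it).
The state is a dict: "time": time; "qpos": joint angles; "dq": joint speeds; "joint_efforts": joint torques, N m; "eef_pos": TCP position; "tcp_rot": TCP orientation; "contact_force": force on the tool from outside, world axes, zero at the start; "wrist_torque": the same for the moment, N m; "opening": opening from 0.0 (shut) to 1.0 (fully open).
Only numpy, scipy, OpenCV 4.12 (cv2) and the standard library are available. Lean on these libraries where they do the work, as an engineer would, in place of code of your own. Each camera call takes 0.05 s, during which the arm holds its last target. There are 200 camera calls.

## Task

The drilled block lies loose in the drill vice and is to be taken out next, so open the vice all the way: with the fingertips press the release button on top of the sliding jaw fully down and keep it down without a break while you push the jaw back to its end stop; then let the button spring up, so that the jaw locks there, and move clear. This is press and push only: leave the block and the other things on the bench as they lie, nothing is to be lifted or carried.

Things in the scene. Friction and masses are not known exactly. Their poses are not given: they have to be found in the camera images.
- vice_base (a point): grey drill vice bolted to the bench: base 100 x 233 mm, 146 mm over the ears. Point on the bench, on the vice's centre line; z up, y along the slide. Fixed jaw at the -y end (face at y = -95 mm, top 83 mm above the bench); the end stop is the upright bracket at the +y end (face at y = +80 mm, top 60 mm up). The sliding jaw opens towards +y. Bed 45 mm above the bench
- jaw (a joint): opening of the vice in m, the gap between the steel jaw faces; grows as the sliding jaw goes along +y of the vice; 0 shut, 0.110 fully open against the end stop. Sliding jaw 100 mm wide, 65 mm long, flat top 81 mm above the bench. A half nut locks it to the screw, in steps of 2.5 mm, until the button is pressed (locked, it only gives a few mm under a hard push); then it slides at 1 to 2 N
- button_top (a point): centre of the top of the release button: round, black, 32 mm diameter, on the centre line of the sliding jaw's flat top, 28 mm behind the jaw's face. Its top stands 8 mm above the jaw's top (89 mm above the bench); it is pushed straight down and rides with the jaw. Axes as the vice
- release (a joint): travel of the release button in m: 0 up (jaw locked), 0.006 fully down (its top then 2 mm above the jaw's top). Sprung: begins to move at about 4 N, about 7 N fully down. The jaw is free with the button more than 3 mm down
- jaw_ledge (a point): top edge (middle) of the front face of the finger ledge, an upright rib across the rear of the sliding jaw's top, 60 mm wide, 11 mm thick, 16 mm above the jaw's top (97 mm above the bench). The face looks at the button, 26 mm behind the button's centre: a fingertip on the button can push the jaw back by it. Axes as the vice
- block_mid (a point): bystander: centre of the drilled aluminium block, 70 x 22 x 38 mm, loose on the bed of the vice at the fixed jaw
- crank: bystander: loose crank handle of the vice, lying on the bench beside it: flat arm 96 mm long with a black grip that stands up to 72 mm; origin under the middle of the arm
- chuck_key: bystander: T-shaped steel chuck key, 90 mm long, lying on the bench beside the vice; origin on the bench under its shaft
- oil_can: bystander: steel oil can with a thin upright spout, 68 mm across and 120 mm high, standing beside the vice; origin under its centre
- square: bystander: steel try square lying on the bench, to the right; origin under the middle of its 100 mm stock
- brush: bystander: hand brush lying on the bench, to the left; origin under its handle
- bush: bystander: steel bush, a ring 60 mm across and 35 mm high, to the left; origin under its centre
There are look-alikes about, which are no part of the job. What is meant by the part that bears block_mid is not red or yellow, and is the larger of those in its own colour.

How it is judged:
By the outcome, as a careful person would: the job done as asked, in the order asked, and still so for the second after the job is handed in, with the robot touching nothing.
It also fails if it takes over 32 s, if anything falls off the work surface, if the arm or the gripper's body presses on something with over 40 N, if the wrist force passes 120 N, or if a joint passes its speed limit or range.

## Working session

There is one attempt and no reset: what is moved stays moved. The work goes in short steps, Python scripts to look and compute and a tool call to move; the robot and the scene stay as the last step left them, time stands still between calls to the robot, and variables do not carry over. Pictures are saved under pics/ and viewed, about 8 in all and at most 12, crops included, and the job is handed in when it is done.

Besides the shell and the picture viewer there is one more tool, called after ">>>" as name(argument=value, ...) on one line, values as JSON. servo_tool: Moves the arm, as the interface text tells. Its arguments: {"type":"object","properties":{"deltas":{"type":"array"},"claw":{"type":"number"},"force":{"type":"number"}},"required":["deltas"]}

```bash
mkdir -p pics
python3 - <<'E'
from plant import *
import cv2,numpy as np
s=get_state(); print(s['time'],s['eef_pos'],s['tcp_rot'],s['contact_force'],s['opening'],grip_depth)
for c in ("scene","side"):
    cv2.imwrite(f"pics/{c}0.png",read_camera(c))
    for q in ("vice_base","jaw","button_top","jaw_ledge","block_mid","oil_can","crank"):
        try: print(c,q,[(np.round(d['at'],3).tolist(),round(d['p'],2)) for d in recognise(c,q)])
        except Exception as e: print(c,q,e)
E
```

```text
0.0 [0.21699363 0.63848743 0.22994848] [-0.41208403  0.57560734  0.41135837  0.57414914] [ 0.39707468 -0.17064166 -0.02406358] 0.9991526931089695 0.0187
scene vice_base [([0.552, -0.002, 0.048], 0.92), ([0.544, 0.009, 0.08], 0.5)]
scene jaw [([0.544, 0.011, 0.082], 0.82)]
scene button_top []
scene jaw_ledge [([0.546, 0.008, 0.079], 0.69), ([0.438, 0.109, 0.042], 0.26)]
scene block_mid [([0.491, -0.186, 0.022], 0.91), ([0.377, -0.108, 0.017], 0.72), ([0.521, -0.047, 0.079], 0.49)]
scene oil_can [([0.678, 0.042, 0.056], 0.66)]
scene crank [([0.438, 0.108, 0.04], 0.64)]
side vice_base [([0.501, -0.0, 0.056], 0.72)]
side jaw [([0.516, 0.013, 0.079], 0.78)]
side button_top [([0.524, 0.016, 0.089], 0.53)]
side jaw_ledge [([0.519, 0.013, 0.081], 0.96)]
side block_mid [([0.578, -0.174, 0.024], 0.69), ([0.373, -0.121, 0.025], 0.57), ([0.471, -0.192, 0.035], 0.54), ([0.505, -0.042, 0.08], 0.49)]
side oil_can [([0.641, 0.046, 0.061], 0.73), ([0.517, 0.015, 0.078], 0.26)]
side crank [([0.423, 0.102, 0.022], 0.59)]
```

View pics/scene0.png

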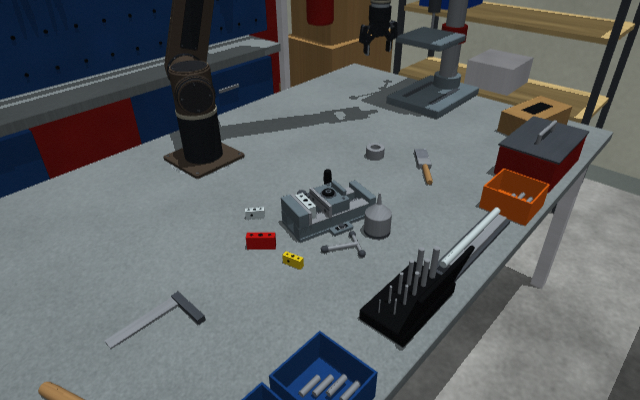

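View pics/side0.png

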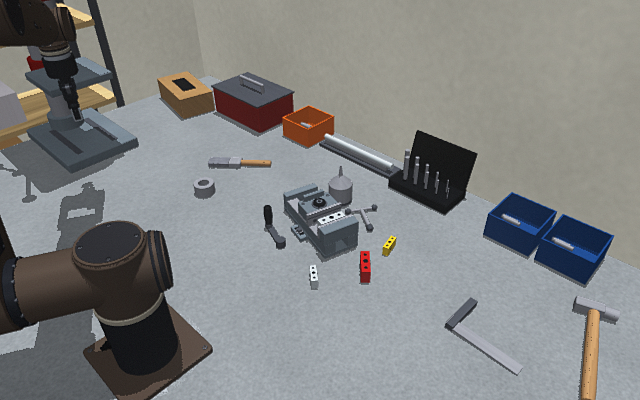

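Both views show one vice: scene ≈(328,205), side ≈(320,215). The black button is at scene ≈(328,192) and side ≈(319,202). The block-like parts are the white block in the vice at scene (305,203), a smaller white one at (255,212), red at (261,240) and yellow at (292,260). The larger white one in the vice is the block that's meant. The other dark round things near the button are the crank grip, scene (327,176), and the holes in the block. I'll check this in a close crop.

Run:
```python
import cv2,numpy as np
a=cv2.imread("pics/scene0.png")[160:245,270:400]; b=cv2.imread("pics/side0.png")[170:260,255:385]
f=lambda i:cv2.resize(i[:85],None,fx=3.4*1.8,fy=3.4,interpolation=3) if 0 else cv2.resize(i[:85],(520,340),interpolation=cv2.INTER_CUBIC)
v=np.vstack([cv2.resize(a,(458,300),interpolation=2),cv2.resize(b[:85],(458,300),interpolation=2)])
cv2.imwrite("pics/crop.png",v)
```

```text
(no output)
```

View pics/crop.png

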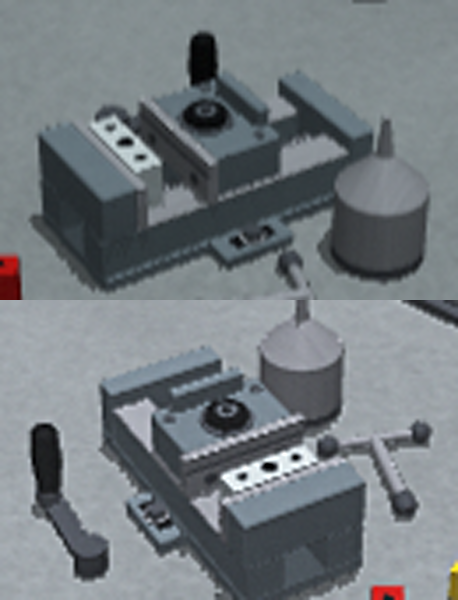

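The crop confirms it: the button centre is at scene px ≈(328.2,191.7) and side px ≈(319.4,201.7). The ledge is behind it, towards the bracket, and the white block is at the fixed jaw.

```bash
cat > h.py <<'E'
from plant import *
import numpy as np, cv2
from scipy.spatial.transform import Rotation as Ro
def ray(c,u,v,z):
    k=calibration(c);K,R,t=map(np.array,(k['intrinsics'],k['R'],k['t']))
    o=-R.T@t; d=R.T@np.linalg.solve(K,[u,v,1]); return o+d*(z-o[2])/d[2]
E
python3 - <<'E'
from h import *
sc=lambda x,y,z:ray("scene",270+x/3.523,160+y/3.53,z)
sd=lambda x,y,z:ray("side",255+x/3.523,170+(y-300)/3.53,z)
print("btn",sc(205,112,.089).round(4),sd(227,412,.089).round(4))
for n,f,p,q,z in [("fixed outer sc",sc,(40,135),(105,195),.083),("jaw face sc",sc,(140,103),(213,160),.081),("bracket sc",sc,(280,75),(358,140),.06),("fixed sd",sd,(232,530),(363,480),.083),("jawrear/bracket sd",sd,(103,385),(218,348),.06),("ledge sd",sd,(170,395),(240,375),.097)]:
    a,b=f(*p,z),f(*q,z); d=b-a; print(n,a.round(3),b.round(3),np.linalg.norm(d).round(3),"yaw",np.degrees(np.arctan2(d[1],d[0])).round(1))
s=get_state();print(s['time'],s['qpos'],Ro.from_quat(s['tcp_rot']).as_matrix().round(3))
E
```

```text
btn [0.5326 0.017  0.089 ] [0.5246 0.0115 0.089 ]
fixed outer sc [ 0.457 -0.078  0.083] [ 0.544 -0.099  0.083] 0.089 yaw -13.9
jaw face sc [0.48  0.003 0.081] [ 0.57  -0.016  0.081] 0.092 yaw -12.4
bracket sc [0.513 0.129 0.06 ] [0.613 0.097 0.06 ] 0.106 yaw -17.7
fixed sd [ 0.438 -0.077  0.083] [ 0.539 -0.107  0.083] 0.106 yaw -17.0
jawrear/bracket sd [0.511 0.133 0.06 ] [0.608 0.102 0.06 ] 0.101 yaw -17.9
ledge sd [0.503 0.049 0.097] [0.557 0.029 0.097] 0.057 yaw -21.3
0.8 [ 1.09299905e+00  2.86261496e-01  1.57668567e+00 -2.05355647e-05
  1.27859076e+00 -1.50013116e-01] [[ 0.    -0.947  0.322]
 [ 0.     0.322  0.947]
 [-1.    -0.     0.   ]]
```

Vice yaw is about −17°, so the slide axis is ≈(0.29,0.957), and the button is near (0.528,0.014). The tool's z already lies along the slide to within 2°. I'll approach with the fingers shut.

>>> servo_tool(deltas=[[[0.12, -0.2, 0, 0], [0.24, -0.4, 0, 0], [0.36, -0.6, 0, 0], [0.48, -0.8, 0, 0], [0.6, -1, 0, 0]]], claw=-1)

```text
time: 1.3
eef_pos: [0.2777, 0.5383, 0.2315]
tcp_rot: [-0.412, 0.575, 0.412, 0.575]
contact_force: [-0.0, 0.7, -0.7]
opening: 0.146
```

>>> servo_tool(deltas=[[[0.12, -0.2, 0, 0], [0.24, -0.4, 0, 0], [0.36, -0.6, 0, 0], [0.48, -0.8, 0, 0], [0.6, -1, 0, 0]]])

```text
time: 1.8
eef_pos: [0.3377, 0.4382, 0.2315]
tcp_rot: [-0.412, 0.575, 0.412, 0.575]
contact_force: [0.5, -0.4, -0.5]
opening: -0.005
```

>>> servo_tool(deltas=[[[0.12, -0.2, 0, 0], [0.24, -0.4, 0, 0], [0.36, -0.6, 0, 0], [0.48, -0.8, 0, 0], [0.6, -1, 0, 0]]])

```text
time: 2.3
eef_pos: [0.3977, 0.3382, 0.2316]
tcp_rot: [-0.412, 0.575, 0.412, 0.575]
contact_force: [0.7, 0.1, 0.1]
opening: 0.001
```

>>> servo_tool(deltas=[[[0.12, -0.2, 0, 0], [0.24, -0.4, 0, 0], [0.36, -0.6, 0, 0], [0.48, -0.8, 0, 0], [0.6, -1, 0, 0]]])

```text
time: 2.8
eef_pos: [0.4577, 0.2382, 0.2316]
tcp_rot: [-0.412, 0.575, 0.412, 0.575]
contact_force: [0.4, -0.4, -0.3]
opening: -0.004
```

>>> servo_tool(deltas=[[[0.12, -0.2, 0, 0], [0.24, -0.4, 0, 0], [0.36, -0.6, 0, 0], [0.48, -0.8, 0, 0], [0.6, -1, 0, 0]]])

```text
time: 3.3
eef_pos: [0.5177, 0.1382, 0.2315]
tcp_rot: [-0.412, 0.575, 0.412, 0.575]
contact_force: [0.3, 0.8, 0.6]
opening: 0.0
```

>>> servo_tool(deltas=[[[0.02, -0.2, 0, 0], [0.04, -0.4, 0, 0], [0.06, -0.6, 0, 0], [0.08, -0.8, 0, 0], [0.1, -0.8, 0, 0.02]]])

```text
time: 3.8
eef_pos: [0.5275, 0.0571, 0.2315]
tcp_rot: [-0.421, 0.569, 0.42, 0.569]
contact_force: [0.5, 0.7, 0.1]
opening: -0.0
```

Run:
```python
from h import *
s=get_state(); I=read_camera("wrist"); cv2.imwrite("pics/wrist1.png",I)
print(s['time'],s['eef_pos'],s['opening'],s['contact_force'])
k=calibration("wrist");K=np.array(k['intrinsics']);T=np.array(k['T_tool_cam'])
R=Ro.from_quat(s['tcp_rot']).as_matrix();Rc=R@T[:3,:3];o=s['eef_pos']+R@T[:3,3]
np.savez("w1.npz",K=K,Rc=Rc,o=o); print("cam",o.round(3))
for q in ("button_top","jaw_ledge","block_mid"): print(q,[(np.round(d['at'],3).tolist(),round(d['p'],2)) for d in recognise("wrist",q)])
```

```text
3.8 [0.52750659 0.05710262 0.2315373 ] -0.00037234260055484376 [0.48758252 0.70732314 0.08215821]
cam [0.449 0.082 0.373]
button_top [([0.53, 0.021, 0.086], 0.77)]
jaw_ledge [([0.521, 0.024, 0.077], 0.59)]
block_mid [([0.585, -0.165, 0.026], 0.93), ([0.476, -0.171, 0.038], 0.63), ([0.506, -0.041, 0.082], 0.62), ([0.38, -0.104, 0.028], 0.56)]
```

View pics/wrist1.png

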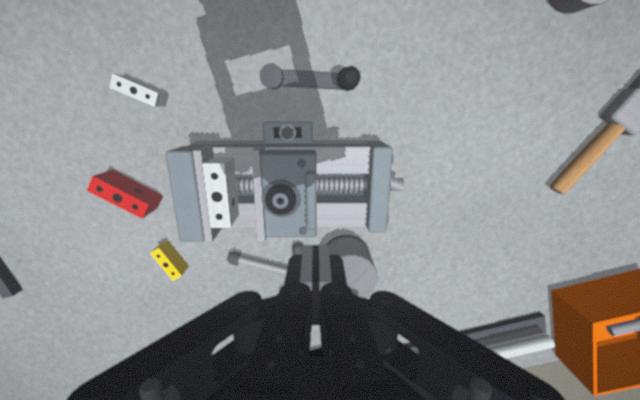

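The wrist view shows the button at px (281,198), the block at (217,195), the bracket's right edge at x≈388 from row 145 to 230, and the oil can at (350,262).

Run:
```python
from h import *
w=np.load("w1.npz")
def r(u,v,z):
    d=w['Rc']@np.linalg.solve(w['K'],[u,v,1]); return (w['o']+d*(z-w['o'][2])/d[2]).round(4)
I=cv2.imread("pics/wrist1.png")
g=cv2.cvtColor(I,6)[170:230,262:305]; m=((g<60)*255).astype(np.uint8)
n,_,st,ce=cv2.connectedComponentsWithStats(m); i=1+st[1:,4].argmax(); print(st[i],ce[i]+[262,170])
print("btn",r(281,199,.089),r(*(ce[i]+[262,170]),.087))
a,b=r(388,145,.06),r(387,230,.06); print("bracket outer",a,b,(a+b)/2,np.degrees(np.arctan2(*(b-a)[1::-1])))
a,b=r(262,150,.081),r(258,238,.081);print("face",a,b,(a+b)/2,np.degrees(np.arctan2(*(b-a)[1::-1])))
cv2.imwrite("pics/w1c.png",cv2.resize(I[135:250,160:410],(800,368),interpolation=2))
```

```text
[11 15 19  7 57] [281.50877193 187.38596491]
btn [0.5279 0.0211 0.089 ] [0.517  0.0252 0.087 ]
bracket outer [0.5125 0.1426 0.06  ] [0.6079 0.12   0.06  ] [0.5602 0.1313 0.06  ] -13.327524302660828
face [0.4764 0.0182 0.081 ] [ 0.5651 -0.0194  0.081 ] [ 0.52075 -0.0006   0.081  ] -22.972126161306992
```

View pics/w1c.png

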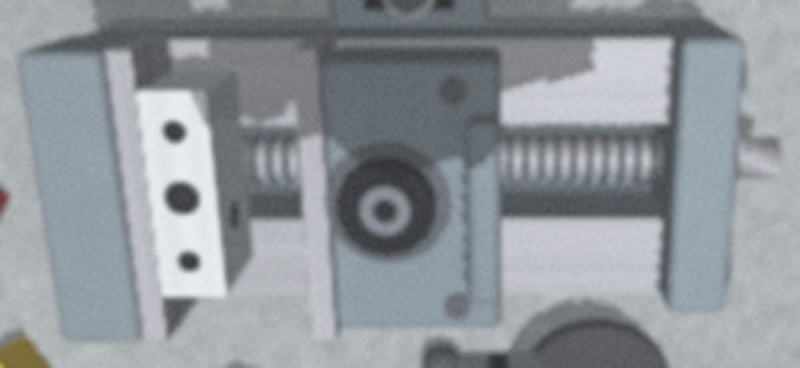

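Run:
```python
from h import *
w=np.load("w1.npz")
def r(u,v,z):
    d=w['Rc']@np.linalg.solve(w['K'],[u,v,1]); return (w['o']+d*(z-w['o'][2])/d[2]).round(4)
c=lambda x,y,z:r(160+x/3.2,135+y/3.2,z)
b=c(386,208,.089);print("btn",b)
for n,p,q,z in [("brk face",(680,50),(668,300),.06),("jaw rear",(500,55),(499,322),.081),("jaw face",(322,50),(335,335),.081),("fixed face",(132,55),(166,335),.083),("fixed outer",(22,50),(65,335),.083)]:
    A,B=c(*p,z),c(*q,z);m=(A+B)/2;yaw=np.arctan2(*(B-A)[1::-1]);t=np.radians(73)
    print(n,m,np.degrees(yaw).round(1),"len",np.linalg.norm(A-B).round(3),"along/lat from btn",((m-b)[:2]@[np.cos(t),np.sin(t)]).round(4),((m-b)[:2]@[np.sin(t),-np.cos(t)]).round(4))
```

```text
btn [0.5288 0.0204 0.089 ]
brk face [0.55675 0.11285 0.06   ] -16.3 len 0.09 along/lat from btn 0.0966 -0.0003
jaw rear [0.5376  0.05545 0.081  ] -17.2 len 0.091 along/lat from btn 0.0361 -0.0018
jaw face [0.5229 0.0018 0.081 ] -17.8 len 0.097 along/lat from btn -0.0195 -0.0002
fixed face [ 0.50605 -0.05335  0.083  ] -17.2 len 0.095 along/lat from btn -0.0772 -0.0002
fixed outer [ 0.49535 -0.0856   0.083  ] -17.6 len 0.097 along/lat from btn -0.1111 -0.001
```

>>> servo_tool(deltas=[[[0.0, -0.1, -0.2, 0], [0.01, -0.2, -0.4, 0], [0.02, -0.3, -0.6, 0], [0.03, -0.35, -0.8, 0], [0.03, -0.35, -1, 0]]])

```text
time: 4.5
eef_pos: [0.5304, 0.024, 0.1308]
tcp_rot: [-0.421, 0.568, 0.42, 0.569]
contact_force: [0.9, 0.5, 1.2]
opening: 0.0
```

Yaw −17° is consistent across edges, and about 60 mm of travel remains. The TCP is 4 mm behind the button's centre, so I'll go down.

>>> servo_tool(deltas=[[[0, 0, -0.1, 0], [0, 0, -0.2, 0], [0, 0, -0.28, 0], [0, 0, -0.34, 0], [0, 0, -0.36, 0]]])

```text
time: 5.0
eef_pos: [0.5302, 0.0242, 0.095]
tcp_rot: [-0.421, 0.568, 0.421, 0.568]
contact_force: [-0.1, 0.0, -0.0]
opening: 0.001
```

>>> servo_tool(deltas=[[[0, 0, -0.02, 0], [0, 0, -0.04, 0], [0, 0, -0.06, 0], [0, 0, -0.08, 0], [0, 0, -0.08, 0]]])

```text
time: 5.5
eef_pos: [0.5306, 0.024, 0.0879]
tcp_rot: [-0.421, 0.568, 0.421, 0.568]
contact_force: [-1.8, -0.3, 3.8]
opening: 0.001
```

>>> servo_tool(deltas=[[[0, 0, -0.02, 0], [0, 0, -0.04, 0], [0, 0, -0.05, 0], [0, 0, -0.06, 0], [0, 0, -0.06, 0]]])

```text
time: 6.0
eef_pos: [0.5307, 0.0241, 0.083]
tcp_rot: [-0.421, 0.568, 0.421, 0.568]
contact_force: [-4.3, 1.1, 11.4]
opening: 0.001
```

>>> servo_tool(deltas=[[[0, 0, -0.01, 0], [0, 0, -0.02, 0], [0, 0, -0.02, 0], [0, 0, -0.02, 0], [0, 0, -0.02, 0]]])

```text
time: 6.5
eef_pos: [0.5309, 0.0243, 0.0829]
tcp_rot: [-0.421, 0.568, 0.421, 0.568]
contact_force: [-9.1, 1.4, 19.9]
opening: 0.003
```

The button is bottomed at z≈0.083 with 20 N on it. Now I'll push along the slide.

>>> servo_tool(deltas=[[[0.006, 0.02, 0, 0], [0.012, 0.04, 0, 0], [0.018, 0.06, 0, 0], [0.024, 0.08, 0, 0], [0.03, 0.1, 0, 0]]])

```text
time: 7.0
eef_pos: [0.5339, 0.0344, 0.0829]
tcp_rot: [-0.421, 0.568, 0.421, 0.568]
contact_force: [-8.5, 2.3, 19.8]
opening: 0.005
```

>>> servo_tool(deltas=[[[0.01, 0.03, 0, 0], [0.02, 0.06, 0, 0], [0.028, 0.09, 0, 0], [0.037, 0.12, 0, 0], [0.046, 0.15, 0, 0]]])

```text
time: 7.5
eef_pos: [0.5385, 0.0495, 0.0829]
tcp_rot: [-0.421, 0.568, 0.421, 0.568]
contact_force: [-8.5, 1.4, 19.2]
opening: -0.0
```

Run:
```python
from h import *
I=read_camera("scene");J=read_camera("side");s=get_state();print(s['time'],s['eef_pos'],s['contact_force'],s['wrist_torque'])
cv2.imwrite("pics/push1.png",np.vstack([cv2.resize(I[150:245,270:400],(410,300),interpolation=2),cv2.resize(J[160:255,255:385],(410,300),interpolation=2)]))
```

```text
7.6 [0.53868463 0.05003428 0.08289844] [-8.36705597  3.45305993 19.68233496] [ 0.60109286  1.38529948 -0.06124095]
```

View pics/push1.png

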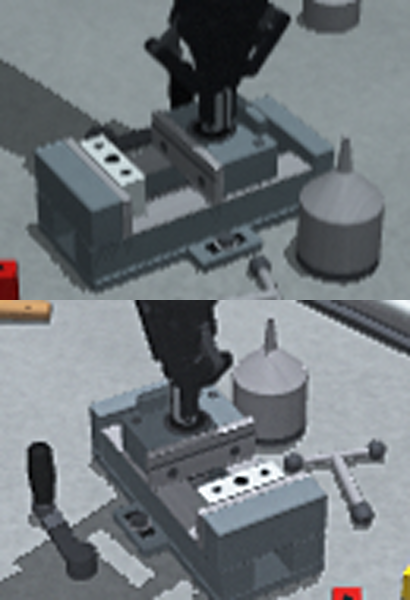

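The jaw rides with the fingertips on its button, and the gap is visibly larger. The tip sits at ≈(217,125) in the scene crop, and nothing else is touched. I'll continue.

>>> servo_tool(deltas=[[[0.012, 0.04, 0, 0], [0.024, 0.08, 0, 0], [0.037, 0.12, 0, 0], [0.049, 0.16, 0, 0], [0.061, 0.2, 0, 0]]])

```text
time: 8.1
eef_pos: [0.5446, 0.0697, 0.0829]
tcp_rot: [-0.421, 0.568, 0.421, 0.568]
contact_force: [-7.9, 1.0, 18.7]
opening: 0.001
```

>>> servo_tool(deltas=[[[0.006, 0.02, 0, 0], [0.012, 0.04, 0, 0], [0.018, 0.06, 0, 0], [0.024, 0.08, 0, 0], [0.03, 0.1, 0, 0]]])

```text
time: 8.6
eef_pos: [0.5477, 0.0797, 0.0829]
tcp_rot: [-0.421, 0.568, 0.421, 0.568]
contact_force: [-8.5, 1.4, 18.5]
opening: -0.001
```

>>> servo_tool(deltas=[[[0.006, 0.02, 0, 0], [0.012, 0.04, 0, 0], [0.015, 0.05, 0, 0], [0.018, 0.06, 0, 0], [0.018, 0.06, 0, 0]]])

```text
time: 9.1
eef_pos: [0.5494, 0.0826, 0.0829]
tcp_rot: [-0.423, 0.569, 0.42, 0.566]
contact_force: [-9.0, -8.2, 19.4]
opening: 0.001
```

>>> servo_tool(deltas=[[[0.006, 0.02, 0, 0], [0.012, 0.04, 0, 0], [0.018, 0.06, 0, 0], [0.018, 0.06, 0, 0], [0.018, 0.06, 0, 0]]])

```text
time: 9.6
eef_pos: [0.5525, 0.0874, 0.0829]
tcp_rot: [-0.424, 0.569, 0.419, 0.567]
contact_force: [-5.3, -11.2, 16.5]
opening: -0.001
```

Run:
```python
from h import *
I=read_camera("scene");J=read_camera("side");s=get_state();print(s['time'],s['eef_pos'],s['contact_force'],s['wrist_torque'])
cv2.imwrite("pics/push2.png",np.vstack([cv2.resize(I[150:245,270:400],(410,300),interpolation=2),cv2.resize(J[160:255,255:385],(410,300),interpolation=2)]))
```

```text
9.7 [0.55252752 0.08742685 0.0828558 ] [ -4.62436359 -11.15189481  15.61245164] [-1.85400513  0.93181484  0.01073995]
```

View pics/push2.png

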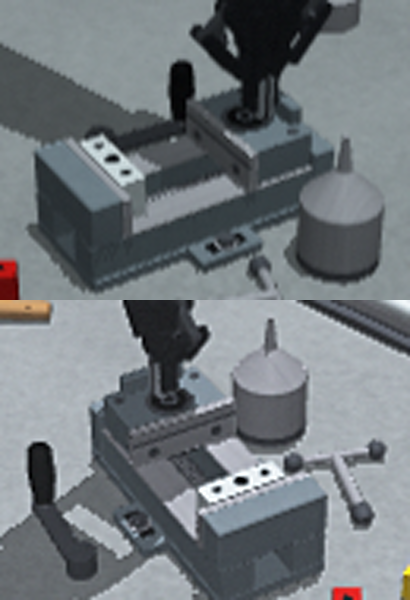

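The jaw looks to be up against the bracket, and the tip has slid a few mm towards the ledge. One more firm push on the ledge will confirm the stop.

>>> servo_tool(deltas=[[[0.006, 0.02, 0, 0], [0.012, 0.04, 0, 0], [0.018, 0.06, 0, 0], [0.02, 0.07, 0, 0], [0.02, 0.07, 0, 0]]])

```text
time: 10.2
eef_pos: [0.5527, 0.0879, 0.0828]
tcp_rot: [-0.428, 0.573, 0.417, 0.561]
contact_force: [-12.0, -31.8, 21.6]
opening: -0.002
```

Firm stop: 34 N with no motion. I'll ease the push to a small positive value so nothing drags the jaw back, then lift straight up.

>>> servo_tool(deltas=[[[-0.006, -0.02, 0, 0], [-0.012, -0.04, 0, 0], [-0.018, -0.06, 0, 0], [-0.018, -0.06, 0, 0], [-0.018, -0.06, 0, 0]]])

```text
time: 10.7
eef_pos: [0.5526, 0.0876, 0.0829]
tcp_rot: [-0.425, 0.569, 0.418, 0.567]
contact_force: [-6.1, -14.1, 16.0]
opening: -0.001
```

>>> servo_tool(deltas=[[[0, 0, 0.03, 0], [0, 0, 0.06, 0], [0, 0, 0.08, 0], [0, 0, 0.1, 0], [0, 0, 0.12, 0]]])

```text
time: 11.2
eef_pos: [0.5505, 0.0905, 0.0906]
tcp_rot: [-0.421, 0.569, 0.42, 0.568]
contact_force: [-0.3, 0.2, -0.6]
opening: -0.002
```

>>> servo_tool(deltas=[[[0, 0, 0.2, 0], [0, 0, 0.4, 0], [0, 0, 0.6, 0], [0, 0, 0.8, 0], [0, 0, 1, 0]]])

```text
time: 11.7
eef_pos: [0.5505, 0.0923, 0.1913]
tcp_rot: [-0.42, 0.568, 0.421, 0.568]
contact_force: [-0.1, 0.4, 0.4]
opening: 0.001
```

>>> servo_tool(deltas=[[[0, 0.1, 0.2, 0], [0, 0.2, 0.3, 0], [0, 0.3, 0.4, 0], [0, 0.4, 0.4, 0], [0, 0.4, 0.4, 0]]])

```text
time: 12.2
eef_pos: [0.5503, 0.1334, 0.2304]
tcp_rot: [-0.421, 0.568, 0.422, 0.568]
contact_force: [0.1, -0.5, -0.0]
opening: -0.001
```

Run:
```python
from h import *
s=get_state(); I=read_camera("wrist"); cv2.imwrite("pics/wrist2.png",I)
print(s['time'],s['eef_pos'],s['contact_force'])
k=calibration("wrist");K=np.array(k['intrinsics']);T=np.array(k['T_tool_cam'])
R=Ro.from_quat(s['tcp_rot']).as_matrix();Rc=R@T[:3,:3];o=s['eef_pos']+R@T[:3,3]
np.savez("w2.npz",K=K,Rc=Rc,o=o)
X=np.array([.549,.085,.085]); p=K@(Rc.T@(X-o)); u,v=(p[:2]/p[2]).astype(int); print(u,v)
u0,v0=max(0,u-170),max(0,v-80); print("crop origin",u0,v0)
C=I[v0:v0+150,u0:u0+266]; cv2.imwrite("pics/w2c.png",cv2.resize(C,None,fx=3,fy=3,interpolation=2))
S=read_camera("scene");D=read_camera("side")
cv2.imwrite("pics/end.png",np.vstack([cv2.resize(S[150:245,270:400],(410,300),interpolation=2),cv2.resize(D[160:255,255:385],(410,300),interpolation=2)]))
```

```text
12.2 [0.55032852 0.13340253 0.2304473 ] [ 0.12232315 -0.53545961 -0.00318019]
269 200
crop origin 99 120
```

View pics/w2c.png

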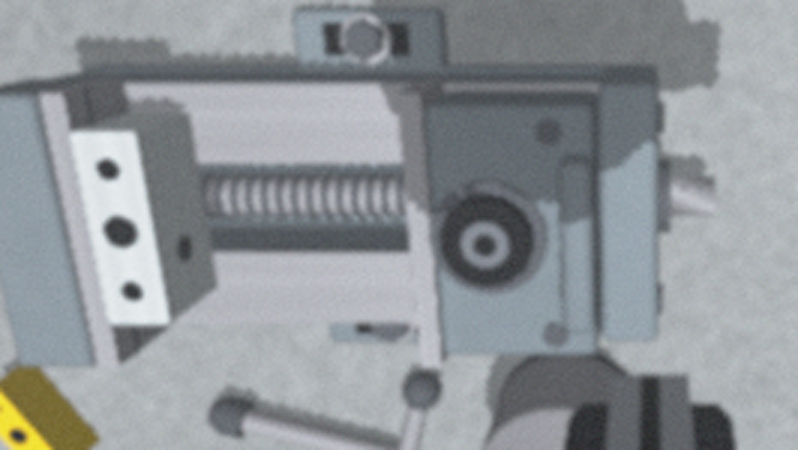

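View pics/end.png

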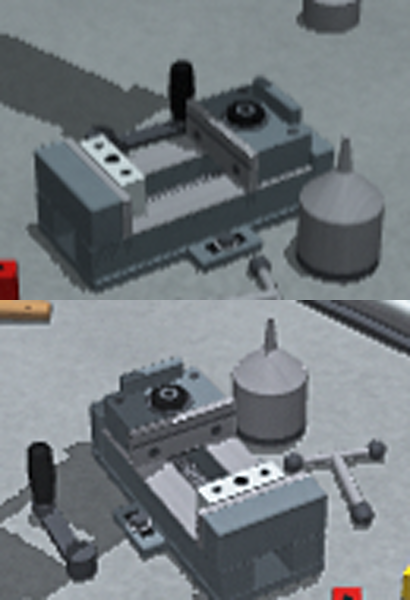

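The wrist view shows the jaw's rear edge meeting the bracket at crop x≈598, the button up at crop (485,243), and the block unmoved. A quick number check follows.

Run:
```python
from h import *
w=np.load("w2.npz")
def c(x,y,z):
    d=w['Rc']@np.linalg.solve(w['K'],[99+x/3,120+y/3,1]); return (w['o']+d*(z-w['o'][2])/d[2])
t=np.radians(73);a=np.array([np.cos(t),np.sin(t)])
b=c(485,243,.089);print("btn",b.round(4),"moved",((b[:2]-[.5288,.0204])@a).round(4))
for n,p,q,z in [("brk outer",(657,85),(655,338),.06),("brk face",(600,85),(598,338),.06),("jaw rear",(598,100),(594,352),.081),("fixed face",(40,95),(97,362),.083)]:
    m=(c(*p,z)+c(*q,z))/2; print(n,m.round(4),((m-b)[:2]@a).round(4))
```

```text
btn [0.5463 0.0773 0.089 ] moved 0.0596
brk outer [0.5629 0.133  0.06  ] 0.058
brk face [0.5568 0.1128 0.06  ] 0.037
jaw rear [0.5558 0.1132 0.081 ] 0.0371
fixed face [ 0.5037 -0.0601  0.083 ] -0.1438
```

```bash
python3 -c "
from plant import *
print(get_state()['time'], sign_off())"
```

```text
the job is handed in; nothing more can be done
12.35 None
```

The vice is open to its end stop with the button back up, and the job was handed in at 12.35 s; no verdict was reported.

- **Press and push:** With the fingers shut I pressed the release button down to its stop, with the tip at z = 0.083 m under about 20 N. I kept it down while pushing the jaw back about 60 mm. At the stop a final push reached about 34 N without the jaw moving further. I then eased the push, lifted straight up so the button sprang up, and moved clear.
- **Last checks:** The button moved 59.6 mm along the slide. It now sits 37.0 mm in front of the bracket face, which is what full opening should give. The pictures show the button up, and the block, oil can, crank and chuck key look unmoved. The wrist force reads about 0 N with the gripper 0.23 m up.
- **Not fully confirmed:**
    - The jaw's lock was judged from the raised button and the jaw's position, and not tested by pushing on it.
    - While I was lifting off, the fingertip shifted about 2 mm further along the slide as its load came off. I put that down to arm flex; the position check afterwards agreed with fully open.
    - The first camera estimates of the button differed by up to 8 mm, so I used the closer wrist view, which matched the edges of the vice.

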